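# Re-arm the ball-impact track

### The arm

A 7-joint arm with a two-finger parallel gripper is mounted at the origin on a cart in front of the work surface, level with it; the furniture and walls round the work are solid. World frame = base frame: x ahead of the robot, y to its left, z up, the work surface at z = 0. Lengths are in m, angles in degrees, forces in N, time in s.
With the tool pointing down it reaches from about 0.4 to 0.85 m from the base axis. Payload 4.5 kg.
Tool frame: the origin (TCP) lies midway between the tips of the shut fingers; the grasp point (between the pads) lies 19 mm behind it; z points along the fingers, y is the line along which they close (so a half turn about z gives the same grasp; the last joint's range is limited). The gripper opens to 88 mm and grips with 3 to 60 N. Pads are 18 mm wide; open, the fingers measure 123 mm over their backs; the gripper's body (75 mm by 187 mm) begins 45 mm behind the grasp point.
Start: joints at [-62.578, 39.483, -11.15, 89.685, 9.013, 51.709, -12.324], TCP at [0.269, 0.564, 0.239] pointing down, gripper open.
Joint ranges: [-172.22, 172.22], [-26.19, 119.32], [-84.43, 86.54], [7.71, 146.69], [-57.33, 237.33], [2.42, 119.75], [-152.13, 152.13]. Speed limits (degrees/s): [147.25, 147.25, 180, 180, 180, 180, 180].

### API

Orientations are given as [roll, pitch, yaw] about the fixed x, y, z axes, in that order (R = Rz(yaw) Ry(pitch) Rx(roll)).
In Python, from rig import read_state, get_image, close_job gives the robot as it stands.
- The arm moves only by the tool move_arm, never from a script. Its argument "plan" is a list of rows, each an object with "dp": the shift along the tool's x, y, z in m, a list of three; "delta_rot": the turn, a rotation vector about the tool's x, y, z in rad, a list of three; "jaw": the opening, from -1 (shut) to 1 (fully open). A call has 1 to 12 rows; each row shifts and turns the commanded pose from where the row before left it, along the tool's axes as they then stand; what a row does not reach is not made up. A row lasts 1/8 s, in which the tool goes at most 62.5 mm and 10.7 degrees, less where a joint would pass 70% of its speed; a pose out of reach is approached as far as the arm can. A call with a gripper value outside its range is refused whole. The fingers move at their own pace and stop on an object; "force" is the grip in N (left out, the last holds). Time passes only in rows, so rows that do not move let the fingers close. It gives the time, the measured TCP pose, the force, the opening and the grip force at its end, in the units of the state.
- read_state(): the state, without advancing time (a new reading comes with each control period).
- get_image(name): name is "scene" or "top"; returns a dict with "frame" (420x560x3 uint8, blue, green, red), "mtx" (3x3 intrinsics, pixels), "R" (3x3) and "t" (3): a world point X has camera coordinates R X + t. Camera axes: x right, y down, z forward; pixel columns grow to the right and rows downward; lengths in m; the calibration is good to about 2 mm. A picture is of the moment at which its call begins. There is no depth.
- close_job(): hands the job in; it is judged then, once.
The state is a dict: "time": time; "q": joint angles; "joint_vel": joint speeds; "tau": joint torques, N m; "tcp_pos": TCP position; "tool_rot": TCP orientation; "wrist_force": force on the tool from outside, world axes, zero at the start; "wrist_torque": the same for the moment, N m; "finger_gap": finger opening in m; "grasp_force": force on a finger pad.
Only numpy, scipy, OpenCV 4.12 (cv2) and the standard library are available. Lean on these libraries where they do the work, as an engineer would, in place of code of your own. Each camera call takes 0.05 s, during which the arm holds its last target. There are 200 camera calls.

### The job

Get the impact track ready for its next run, with fingertip pushes only. Gently roll the steel ball up the sloped gutter, past the sprung brass catch to the end stop, so that the catch holds it when you let go; then push the blue sled up the gutter to its zero stops. Grip and lift nothing, keep the ball down in the gutter, and leave the other things on the bench where they are.

Things in the scene. Friction and masses are not known exactly. Their poses are not given: they have to be found in the camera images.
- gutter: aluminium V gutter, 360 mm long, on a fixed grey base. Its +y runs along it UPHILL (slope 0.14 rad, roughly to the robot's left), x level across it, z square to it. Origin: mid-length, centred, on the plane of the two rims, 76 mm above the bench. Width 34 mm between the rims, 46 mm over the lips. Only ball, sled and end stop rise above the rims: fingers may travel along just above them
- ball_center (a point): centre of the loose polished steel ball, diameter 30 mm, 0.11 kg, slippery (friction 0.2); axes mean nothing. Lying in the gutter its centre is 4 mm above the rim plane, so 19 mm of it stand above the rims: push it at about mid-height from downhill. It rolls freely and runs back downhill when let go; at the start it rests against the sled's rubber strike edge
- catch_nose (a point): top uphill edge of the brass catch's nose, a sprung pawl in the gutter's bottom slot (gutter y = +131 mm, z = -4 mm, 6 mm wide). The ball rolled uphill presses it down (about 0.5 N) and it springs up behind it. The held ball's centre lies 12 to 19 mm uphill of this edge. A red-capped release pin sticks out to -x, 24 mm below the rims: leave it alone
- stop_face (a point): centre of the rubber pad on the fixed end stop at the gutter's top (gutter y = +165 mm, z = +4 mm); the stop is 44 mm wide and rises 17 mm above the rims. A ball touching it has its centre 15 mm downhill of this point; the caught ball has up to 6 mm of play between pad and catch
- catch (a joint): angle of the catch, rad: 0 = sprung fully up, about 0.16 when the ball is on top of it, 0.25 at most
- sled (a joint): how far the blue sled is downhill of its zero stops, m: 0 = home, 0.07 at most. Slides on the gutter with 2.5 N friction, stays where left; the ball's weight does not move it. A low tongue (top 0.5 mm above the rims) touches the ball below its centre; an upright push plate is at its downhill end. 60 mm of tongue between plate and resting ball are free for a fingertip
- sled_back (a point): centre of the downhill face of the sled's push plate, the face to push; the plate is 56 mm wide across the gutter, 8 mm thick, and stands from 0.5 to 26 mm above the rims (this point 13 mm above them, 70 mm downhill of the strike edge). With the sled home it is at gutter y = -100 mm
- caliper: digital caliper, 66 x 194 x 11 mm, lying on the bench before the track, loose; origin at the centre of its underside
- timer: small white timer, 56 x 64 x 19 mm, on the bench, loose; origin at the centre of its underside
- vial: glass vial with white cap, 25 mm wide, 52 mm tall, upright, loose; origin at the centre of its underside
- canister: small white screw-cap jar, 31 mm wide, 40 mm tall, upright, loose; origin at the centre of its underside
- marker_blue: blue marker pen, 132 mm long, lying on the bench, loose; origin at the centre of its underside
Not all that is in view belongs to the job. Leave any purple look-alike of the part that bears ball_center alone.

How it is judged (in metres and radians):
On the way, in this order (a step that is already met when the one before it is completed fails the run):
1. the ball is past the catch, down in the gutter, and the catch has sprung up behind it (y of ball_center in the frame of gutter above 0.139 m and z of ball_center in the frame of gutter below 0.008 m and value of joint catch below 0.06 rad), for 0.3 s.
2. the sled is at its zero stops (value of joint sled below 0.004 m), for 0.2 s.
At the end, for the whole second after the job is handed in: The ball lies at rest in the gutter between catch and end stop (centre at gutter y 139 to 155 mm, z 0 to 8 mm), the catch is up behind it (below 0.06 rad), and the sled is within 4 mm of its zero stops (all of step 1 and y of ball_center in the frame of gutter below 0.155 m and z of ball_center in the frame of gutter above 0 m and linear speed of ball below 0.02 m/s and value of joint sled below 0.004 m); the robot touches nothing.
It fails at once if the ball is lifted or hops more than 10 mm out of the gutter, or falls out of it (z of ball_center in the frame of gutter above 0.014 m or z of ball_center in the frame of gutter below -0.01 m).
It fails at once if the ball is squeezed or rammed with more than 30 N (contact force between the fingers and ball above 30 N).
It fails at once if another thing on the bench is moved by more than 20 mm (distance of any of caliper, timer, vial, canister, marker_blue from where it was at the start of the episode above 0.02 m).
It also fails if it takes over 58 s, if anything falls off the work surface, if the arm or the gripper's body presses on something with over 40 N, if the wrist force passes 120 N, or if a joint passes its speed limit or range.

## Working session

There is one attempt and no reset: what is moved stays moved. The work goes in short steps, Python scripts to look and compute and a tool call to move; the robot and the scene stay as the last step left them, time stands still between calls to the robot, and variables do not carry over. Pictures are saved under pics/ and viewed, at most 10 in all, crops included, and the job is handed in when it is done.

Besides the shell and the picture viewer there is one more tool, called after ">>>" as a command line: name --argument value ..., lists and objects as JSON in quotes. move_arm: Moves the arm, as the interface text tells. Its arguments: {"type":"object","properties":{"plan":{"type":"array"},"force":{"type":"number"}},"required":["plan"]}

```bash
mkdir -p pics; ls; python3 - <<'E'
from rig import *
import cv2
print(read_state())
for n in("scene","top"):
    d=get_image(n); cv2.imwrite(f"pics/{n}0.png",d["frame"]); print(n,d["mtx"].tolist(),d["R"].tolist(),d["t"].tolist())
E
```

```text
pics
{'time': 0.0, 'q': array([-62.58023973,  39.53169429, -11.14709891,  89.7466674 ,
         9.01349029,  51.71038108, -12.32306547]), 'joint_vel': array([0.01954858, 0.06028906, 0.02338521, 0.06353791, 0.02021025,
       0.01405803, 0.08825924]), 'tau': array([ 1.57532918e-04, -5.27564085e+01, -1.26694869e+00, -1.53430420e+01,
       -5.26427315e-02,  6.69065077e-03,  1.80830966e-04]), 'tcp_pos': array([0.26865325, 0.56358996, 0.23791892]), 'tool_rot': array([-1.79893660e+02,  7.35718197e-03,  1.54525441e+02]), 'wrist_force': array([0.58653472, 0.20890635, 0.36128399]), 'wrist_torque': array([ 0.01739292,  0.01173002, -0.0330482 ]), 'grasp_force': 0.0, 'finger_gap': 0.08821659172428226}
scene [[536.6113284491214, 0.0, 281.25661481262927], [0.0, 536.6113284491214, 208.53529783888968], [0.0, 0.0, 1.0]] [[0.7941263544965776, -0.6075742329261398, -0.014727001670024999], [-0.35631754345461397, -0.44581895693312085, -0.8211475299028388], [0.49234250407662866, 0.657342383483126, -0.5705259411773294]] [-0.4415071065462355, 0.2294073706683739, 0.8712024899761641]
top [[468.5269325491761, 0.0, 270.5478152171136], [0.0, 468.5269325491761, 202.67339865568252], [0.0, 0.0, 1.0]] [[0.008320108736806893, -0.9999652817468446, -0.00045944701701143624], [-0.9898937997640195, -0.00817126150800066, -0.14157505314891858], [0.14156638364865778, 0.001632723590077903, -0.9899274181647458]] [-0.05228978516543184, 0.532936867114931, 1.128648252679276]
```

View pics/scene0.png

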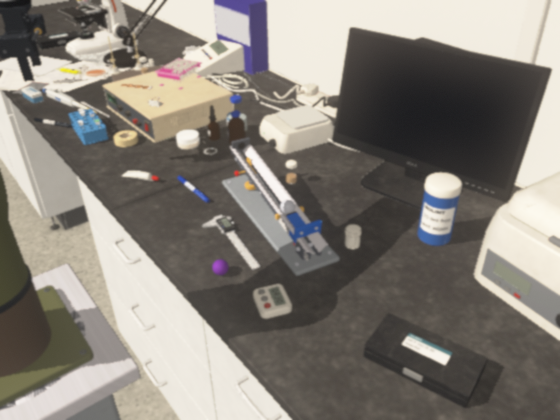

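View pics/top0.png

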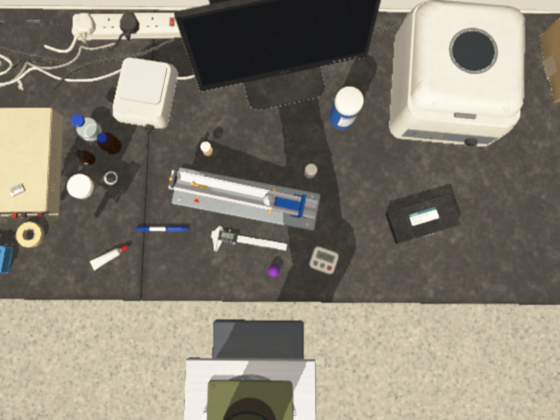

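The scene picture shows the track around (280,205), with the blue sled near (300,228). The top picture shows it from (172,180) to (318,215), with the sled at (290,204) and the ball near (268,200). The purple ball at (273,271) in the top view (220,267 in scene) is the look-alike, so I'll leave it. The steel ball next to the sled is the one meant. I'll confirm it in an enlarged crop.

```bash
python3 - <<'E'
import cv2,numpy as np
t=cv2.imread("pics/top0.png")[160:240,160:330]; s=cv2.imread("pics/scene0.png")[130:280,215:345]
t=cv2.resize(t,None,fx=4.6,fy=4.6,interpolation=cv2.INTER_CUBIC); cv2.imwrite("pics/tc.png",t)
s=cv2.resize(s,None,fx=4,fy=4,interpolation=cv2.INTER_CUBIC); cv2.imwrite("pics/sc.png",s)
E
```

```text
(no output)
```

View pics/tc.png

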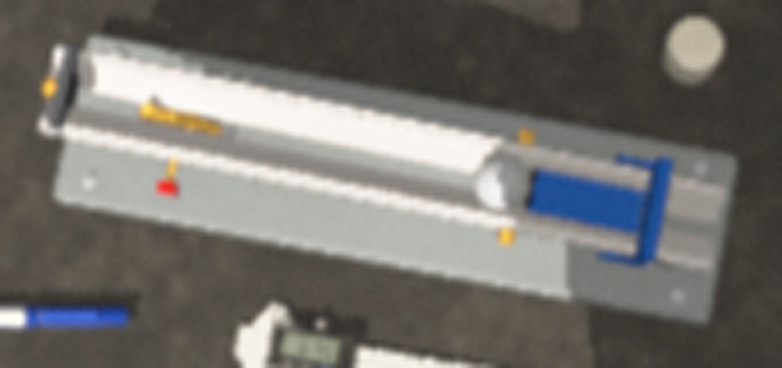

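View pics/sc.png

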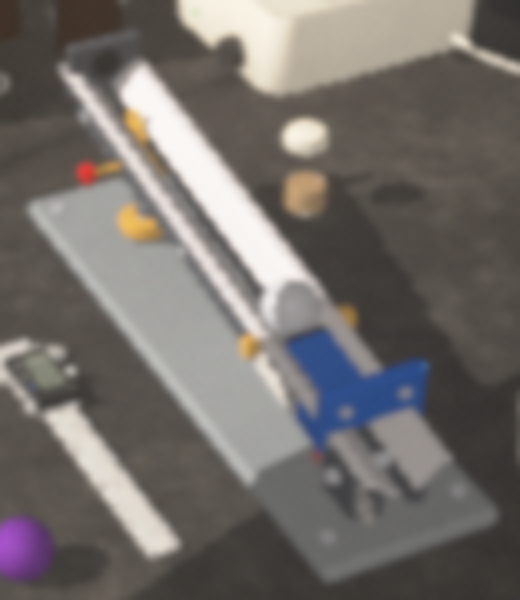

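The crops show the steel ball in the gutter touching the blue sled's strike edge, at top (268.7,200.2) and scene (288,206.2). The sled plate corners and the lip ends at the top are also clear. Next I'll solve the gutter pose from these points.

```bash
cat > h.py <<'E'
import numpy as np, cv2
from scipy.spatial.transform import Rotation as Rn
from scipy.optimize import least_squares
def gR(yaw): return Rn.from_euler('z',yaw).as_matrix()@Rn.from_euler('x',.14).as_matrix()
def proj(c,X):
    p=c["mtx"]@(c["R"]@X+c["t"]); return p[:2]/p[2]
E
python3 - <<'E'
from h import *
from rig import *
C={n:get_image(n) for n in("scene","top")}
T=lambda u,v:(160+u/4.6,160+v/4.6); S=lambda u,v:(215+u/4,130+v/4)
obs=[("top",T(500,185),lambda s:(0,-15.5-s,4)),("scene",S(292,305),lambda s:(0,-15.5-s,4)),
("top",T(670,158),lambda s:(28,-100-s,26)),("top",T(655,264),lambda s:(-28,-100-s,26)),("scene",S(428,362),lambda s:(28,-100-s,26)),
("top",T(45,127),lambda s:(-23,180,0)),("top",T(60,48),lambda s:(23,180,0)),("scene",S(62,65),lambda s:(-23,180,0)),
("scene",S(87,172),lambda s:None),("top",T(150,105),lambda s:(0,131,-4))]
obs=[o for o in obs if o[2](0) is not None]
def f(p):
    return np.concatenate([proj(C[n],np.array([p[0],p[1],.076])+gR(p[2])@(np.array(g(p[3]*1e3))/1e3))-uv for n,uv,g in obs])
r=least_squares(f,[.5,0,-.1,.05],loss='soft_l1',x_scale=[.1,.1,.1,.01])
print(r.x); print(f(r.x).reshape(-1,2).round(1))
R=gR(r.x[2]); o=np.array([*r.x[:2],.076]); s=r.x[3]
np.savez("g.npz",R=R,o=o,s=s)
for g in[(0,-15.5-s*1e3,4),(0,-100-s*1e3,13),(0,150,4),(0,165,4)]: print(g,(o+R@np.array(g)/1e3).round(4))
print(R.round(4), Rn.from_matrix(R).as_euler('xyz',degrees=True))
E
```

```text
[ 0.54820544  0.01158068 -0.1829919   0.04007396]
[[-0.1 -1.5]
 [-1.3  1.1]
 [ 0.6 -0.8]
 [-0.4 -1.1]
 [-0.8  1.6]
 [-0.2  0.1]
 [ 0.8 -1.4]
 [-0.5  1.4]
 [-0.4  0.1]]
(0, np.float64(-55.573963709554526), 4) [ 0.5381 -0.0431  0.0722]
(0, np.float64(-140.07396370955453), 13) [ 0.5226 -0.1266  0.0693]
(0, 150, 4) [0.5751 0.1571 0.1009]
(0, 165, 4) [0.5778 0.1717 0.103 ]
[[ 0.9833  0.1802 -0.0254]
 [-0.182   0.9737 -0.1372]
 [ 0.      0.1395  0.9902]] [  8.02140913   0.         -10.48466331]
```

```bash
cat >> h.py <<'E'
from rig import *
def rel(tgt=None):
    g=np.load("g.npz"); R,o=g["R"],g["o"]; s=read_state()
    Tt=np.c_[R[:,1],R[:,0],-R[:,2]]; Tn=Rn.from_euler('xyz',s["tool_rot"],degrees=True).as_matrix()
    p=R.T@(s["tcp_pos"]-o)*1e3
    print("t",round(s["time"],2),"gutter mm",p.round(1),"rotvec(tool)",Rn.from_matrix(Tn.T@Tt).as_rotvec().round(4),"F gutter",(R.T@s["wrist_force"]).round(1),"gap",round(s["finger_gap"],4),"q",s["q"].round(0))
    if tgt is not None:
        d=np.array(tgt)-p; print("aligned-tool dp mm (x=gy,y=gx,z=-gz)",d[1].round(1),d[0].round(1),-d[2].round(1))
E
python3 -c "
from h import *
rel((0,-100,60))"
```

```text
t 0.2 gutter mm [-375.2  510.    92. ] rotvec(tool) [-0.0924  0.1201  1.3068] F gutter [ 0.4 -0.  -0.8] gap 0.088 q [-63.  40. -11.  90.   9.  52. -12.]
aligned-tool dp mm (x=gy,y=gx,z=-gz) -610.0 375.2 32.0
```

>>> move_arm --plan '[{"dp": [0,0,0],"delta_rot": [-0.0116,0.015,0.1634],"jaw": -1},{"dp": [0,0,0],"delta_rot": [-0.0116,0.015,0.1634],"jaw": -1},{"dp": [0,0,0],"delta_rot": [-0.0116,0.015,0.1634],"jaw": -1},{"dp": [0,0,0],"delta_rot": [-0.0116,0.015,0.1634],"jaw": -1},{"dp": [0,0,0],"delta_rot": [-0.0116,0.015,0.1634],"jaw": -1},{"dp": [0,0,0],"delta_rot": [-0.0116,0.015,0.1634],"jaw": -1},{"dp": [0,0,0],"delta_rot": [-0.0116,0.015,0.1634],"jaw": -1},{"dp": [0,0,0],"delta_rot": [-0.0116,0.015,0.1634],"jaw": -1},{"dp": [0,0,0],"delta_rot": [0,0,0],"jaw": -1}]' --force 20

```text
time: 1.32
tcp_pos: [0.2684, 0.5639, 0.2385]
tool_rot: [180.0, -8.0, 79.6]
wrist_force: [1.9, 0.7, 0.3]
finger_gap: 0.0008
grasp_force: 0.0
```

```bash
python3 -c "
from h import *
rel((0,-100,60))"
```

```text
t 1.32 gutter mm [-375.7  510.1   92.2] rotvec(tool) [ 0.0005 -0.0001  0.0018] F gutter [1.7 1.1 0.2] gap 0.0008 q [-73.  36.   9.  98. -11.  38. -68.]
aligned-tool dp mm (x=gy,y=gx,z=-gz) -610.1 375.7 32.2
```

>>> move_arm --plan '[{"dp": [-0.05,0.031,0],"delta_rot": [0,0,0],"jaw": -1},{"dp": [-0.05,0.031,0],"delta_rot": [0,0,0],"jaw": -1},{"dp": [-0.05,0.031,0],"delta_rot": [0,0,0],"jaw": -1},{"dp": [-0.05,0.031,0],"delta_rot": [0,0,0],"jaw": -1},{"dp": [-0.05,0.031,0],"delta_rot": [0,0,0],"jaw": -1},{"dp": [-0.05,0.031,0],"delta_rot": [0,0,0],"jaw": -1},{"dp": [-0.05,0.031,0],"delta_rot": [0,0,0],"jaw": -1},{"dp": [-0.05,0.031,0],"delta_rot": [0,0,0],"jaw": -1},{"dp": [-0.05,0.031,0],"delta_rot": [0,0,0],"jaw": -1},{"dp": [-0.05,0.031,0],"delta_rot": [0,0,0],"jaw": -1},{"dp": [-0.05,0.031,0],"delta_rot": [0,0,0],"jaw": -1},{"dp": [-0.05,0.031,0],"delta_rot": [0,0,0],"jaw": -1}]'

```text
time: 2.82
tcp_pos: [0.5273, -0.0898, 0.1544]
tool_rot: [179.9, -8.1, 79.7]
wrist_force: [0.3, -0.2, -0.3]
finger_gap: 0.0006
grasp_force: 0.0
```

```bash
python3 -c "
from h import *
rel((0,-100,30))"
```

```text
t 2.83 gutter mm [ -2.1 -91.6  92.1] rotvec(tool) [ 0.0013 -0.0018  0.0028] F gutter [ 0.4 -0.2 -0.2] gap 0.0006 q [ 17.  40. -11. 110.  -2.  30.  -1.]
aligned-tool dp mm (x=gy,y=gx,z=-gz) -8.4 2.1 62.1
```

>>> move_arm --plan '[{"dp": [-0.008,0.002,0.02],"delta_rot": [0,0,0],"jaw": -1},{"dp": [0,0,0.02],"delta_rot": [0,0,0],"jaw": -1},{"dp": [0,0,0.02],"delta_rot": [0,0,0],"jaw": -1},{"dp": [0,0,0],"delta_rot": [0,0,0],"jaw": -1},{"dp": [0,0,0],"delta_rot": [0,0,0],"jaw": -1}]'

```text
time: 3.45
tcp_pos: [0.5289, -0.0878, 0.0945]
tool_rot: [179.9, -8.1, 79.6]
wrist_force: [0.7, 0.5, 0.0]
finger_gap: 0.0007
grasp_force: 0.0
```

```bash
cat >> h.py <<'E'
def snap(name):
    t=get_image("top")["frame"][150:240,160:330]; s=get_image("scene")["frame"][110:280,215:345]
    t=cv2.resize(t,None,fx=2.6,fy=2.6,interpolation=cv2.INTER_CUBIC); s=cv2.resize(s,None,fx=2.6,fy=2.6,interpolation=cv2.INTER_CUBIC)
    c=np.zeros((s.shape[0],s.shape[1]+t.shape[1],3),np.uint8); c[:,:s.shape[1]]=s; c[:t.shape[0],s.shape[1]:]=t
    cv2.imwrite(f"pics/{name}.png",c)
E
python3 -c "
from h import *
rel((0,-100,5)); snap('a1')"
```

```text
t 3.45 gutter mm [ -0.9 -97.7  32.5] rotvec(tool) [ 0.0015 -0.0013  0.0008] F gutter [ 0.6  0.6 -0.1] gap 0.0007 q [ 16.  46. -11. 112.  -1.  22.  -1.]
aligned-tool dp mm (x=gy,y=gx,z=-gz) -2.3 0.9 27.5
```

View pics/a1.png

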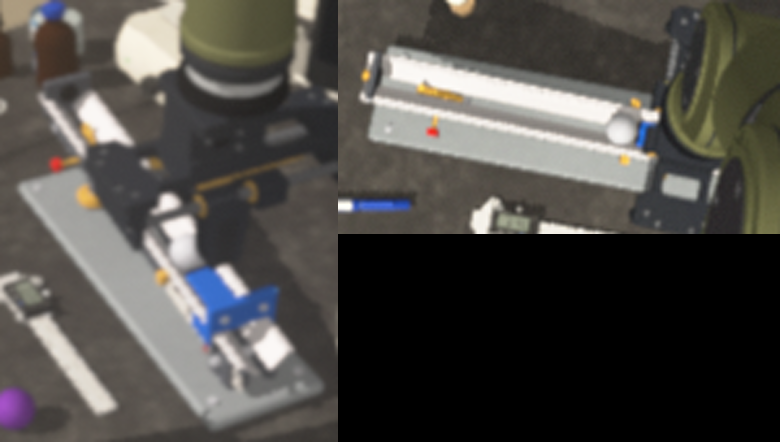

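The picture shows the closed fingers above the tongue, between the ball (scene crop 185,250) and the plate (245,300), and centred across the gutter. I'll lower them onto the line of the push.

>>> move_arm --plan '[{"dp": [-0.002,0.001,0.014],"delta_rot": [0,0,0],"jaw": -1},{"dp": [0,0,0.01],"delta_rot": [0,0,0],"jaw": -1},{"dp": [0,0,0.003],"delta_rot": [0,0,0],"jaw": -1},{"dp": [0,0,0],"delta_rot": [0,0,0],"jaw": -1}]'

```text
time: 4.05
tcp_pos: [0.5295, -0.0858, 0.0666]
tool_rot: [-180.0, -8.1, 79.5]
wrist_force: [-0.5, 0.5, 0.0]
finger_gap: 0.0003
grasp_force: 0.0
```

```bash
python3 -c "
from h import *
rel((0,-100,5)); snap('a2')"
```

```text
t 4.05 gutter mm [ -0.7 -99.5   4.5] rotvec(tool) [-0.0002 -0.0013 -0.0003] F gutter [-0.6  0.4 -0. ] gap 0.0003 q [ 15.  49. -10. 112.  -1.  19.  -1.]
aligned-tool dp mm (x=gy,y=gx,z=-gz) -0.5 0.7 -0.5
```

View pics/a2.png

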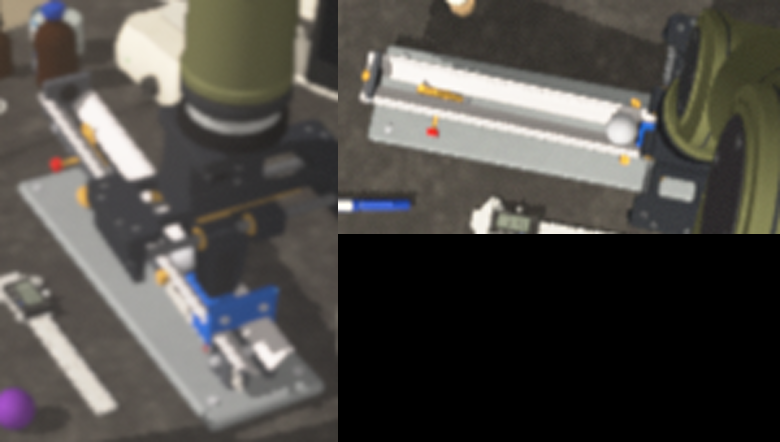

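The fingers are down at z = 4.5 mm without contact, between the plate and the ball. I'll start the slow roll uphill.

>>> move_arm --plan '[{"dp": [0.003,0.001,0],"delta_rot": [0,0,0],"jaw": -1},{"dp": [0.004,0,0],"delta_rot": [0,0,0],"jaw": -1},{"dp": [0.004,0,0],"delta_rot": [0,0,0],"jaw": -1},{"dp": [0.004,0,0],"delta_rot": [0,0,0],"jaw": -1},{"dp": [0.004,0,0],"delta_rot": [0,0,0],"jaw": -1},{"dp": [0.004,0,0],"delta_rot": [0,0,0],"jaw": -1},{"dp": [0.004,0,0],"delta_rot": [0,0,0],"jaw": -1},{"dp": [0.005,0,0],"delta_rot": [0,0,0],"jaw": -1},{"dp": [0.005,0,0],"delta_rot": [0,0,0],"jaw": -1},{"dp": [0.005,0,0],"delta_rot": [0,0,0],"jaw": -1},{"dp": [0.005,0,0],"delta_rot": [0,0,0],"jaw": -1},{"dp": [0.005,0,0],"delta_rot": [0,0,0],"jaw": -1}]'

```text
time: 5.65
tcp_pos: [0.5402, -0.0352, 0.0743]
tool_rot: [180.0, -8.1, 79.5]
wrist_force: [-0.3, 0.1, -0.6]
finger_gap: 0.0003
grasp_force: 0.3
```

```bash
python3 -c "
from h import *
rel((0,125,5)); snap('a3')"
```

```text
t 5.65 gutter mm [  0.6 -47.2   5. ] rotvec(tool) [ 0.0006 -0.0012 -0.0003] F gutter [-0.3 -0.1 -0.6] gap 0.0003 q [  9.  48. -10. 112.  -3.  19.  -5.]
aligned-tool dp mm (x=gy,y=gx,z=-gz) 172.2 -0.6 -0.0
```

View pics/a3.png

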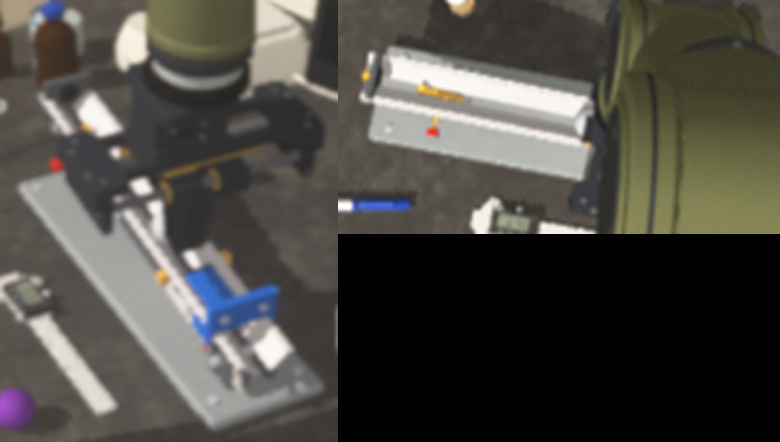

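The ball has left the sled and rolls ahead of the fingers (top crop 583,120), while the sled has stayed put. I'll keep rolling.

>>> move_arm --plan '[{"dp": [0.005,0,0],"delta_rot": [0,0,0],"jaw": -1},{"dp": [0.006,0,0],"delta_rot": [0,0,0],"jaw": -1},{"dp": [0.007,0,0],"delta_rot": [0,0,0],"jaw": -1},{"dp": [0.007,0,0],"delta_rot": [0,0,0],"jaw": -1},{"dp": [0.007,0,0],"delta_rot": [0,0,0],"jaw": -1},{"dp": [0.007,0,0],"delta_rot": [0,0,0],"jaw": -1},{"dp": [0.007,0,0],"delta_rot": [0,0,0],"jaw": -1},{"dp": [0.007,0,0],"delta_rot": [0,0,0],"jaw": -1},{"dp": [0.007,0,0],"delta_rot": [0,0,0],"jaw": -1},{"dp": [0.007,0,0],"delta_rot": [0,0,0],"jaw": -1},{"dp": [0.007,0,0],"delta_rot": [0,0,0],"jaw": -1},{"dp": [0.006,0,0],"delta_rot": [0,0,0],"jaw": -1}]'

```text
time: 7.25
tcp_pos: [0.5546, 0.0429, 0.0856]
tool_rot: [180.0, -8.1, 79.5]
wrist_force: [-0.9, -1.5, 0.6]
finger_gap: 0.0006
grasp_force: 0.4
```

```bash
python3 -c "
from h import *
rel((0,120,5))"
```

```text
t 7.25 gutter mm [ 0.6 33.   5. ] rotvec(tool) [ 0.0005 -0.0013 -0.0002] F gutter [-0.6 -1.5  0.9] gap 0.0006 q [  0.  47.  -8. 110.  -5.  20. -11.]
aligned-tool dp mm (x=gy,y=gx,z=-gz) 87.0 -0.6 0.0
```

>>> move_arm --plan '[{"dp": [0.006,0,0],"delta_rot": [0,0,0],"jaw": -1},{"dp": [0.006,0,0],"delta_rot": [0,0,0],"jaw": -1},{"dp": [0.006,0,0],"delta_rot": [0,0,0],"jaw": -1},{"dp": [0.006,0,0],"delta_rot": [0,0,0],"jaw": -1},{"dp": [0.006,0,0],"delta_rot": [0,0,0],"jaw": -1},{"dp": [0.006,0,0],"delta_rot": [0,0,0],"jaw": -1},{"dp": [0.006,0,0],"delta_rot": [0,0,0],"jaw": -1},{"dp": [0.006,0,0],"delta_rot": [0,0,0],"jaw": -1},{"dp": [0.006,0,0],"delta_rot": [0,0,0],"jaw": -1},{"dp": [0.005,0,0],"delta_rot": [0,0,0],"jaw": -1},{"dp": [0.005,0,0],"delta_rot": [0,0,0],"jaw": -1},{"dp": [0.005,0,0],"delta_rot": [0,0,0],"jaw": -1}]'

```text
time: 8.75
tcp_pos: [0.567, 0.1095, 0.0953]
tool_rot: [180.0, -8.1, 79.5]
wrist_force: [-0.5, -1.3, 0.9]
finger_gap: 0.0005
grasp_force: 0.7
```

```bash
python3 -c "
from h import *
rel((0,125,5)); snap('a4')"
```

```text
t 8.75 gutter mm [  0.6 101.4   5.2] rotvec(tool) [ 0.0005 -0.0007 -0.0007] F gutter [-0.2 -1.3  1.1] gap 0.0005 q [ -7.  47.  -6. 107.  -7.  23. -16.]
aligned-tool dp mm (x=gy,y=gx,z=-gz) 23.6 -0.6 0.2
```

View pics/a4.png

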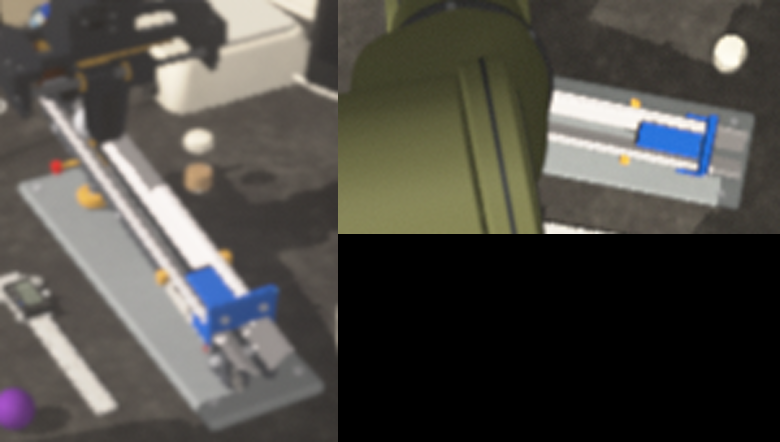

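The ball is just ahead of the fingers, at scene crop (78,122), and near the catch. I'll creep on and watch the force.

>>> move_arm --plan '[{"dp": [0.004,0,0],"delta_rot": [0,0,0],"jaw": -1},{"dp": [0.004,0,0],"delta_rot": [0,0,0],"jaw": -1},{"dp": [0.003,0,0],"delta_rot": [0,0,0],"jaw": -1},{"dp": [0.003,0,0],"delta_rot": [0,0,0],"jaw": -1},{"dp": [0.002,0,0],"delta_rot": [0,0,0],"jaw": -1},{"dp": [0.002,0,0],"delta_rot": [0,0,0],"jaw": -1}]'

```text
time: 9.6
tcp_pos: [0.5703, 0.1272, 0.0978]
tool_rot: [180.0, -8.1, 79.5]
wrist_force: [0.0, 0.3, 0.1]
finger_gap: 0.0004
grasp_force: 0.1
```

>>> move_arm --plan '[{"dp": [0.0015,0,0],"delta_rot": [0,0,0],"jaw": -1},{"dp": [0.0015,0,0],"delta_rot": [0,0,0],"jaw": -1}]'

```text
time: 9.85
tcp_pos: [0.5708, 0.1301, 0.0982]
tool_rot: [180.0, -8.1, 79.5]
wrist_force: [0.0, -0.5, -0.6]
finger_gap: 0.0008
grasp_force: 0.0
```

```bash
python3 -c "
from h import *
rel((0,125,5))"
```

```text
t 9.85 gutter mm [  0.7 122.6   5.2] rotvec(tool) [ 0.0006 -0.0013 -0.0005] F gutter [ 0.1 -0.6 -0.5] gap 0.0008 q [-10.  47.  -6. 106.  -8.  24. -17.]
aligned-tool dp mm (x=gy,y=gx,z=-gz) 2.4 -0.7 0.2
```

>>> move_arm --plan '[{"dp": [0.001,0,0],"delta_rot": [0,0,0],"jaw": -1},{"dp": [0.001,0,0],"delta_rot": [0,0,0],"jaw": -1}]'

```text
time: 10.1
tcp_pos: [0.5712, 0.1319, 0.0985]
tool_rot: [180.0, -8.1, 79.5]
wrist_force: [1.0, -0.8, 0.7]
finger_gap: 0.0001
grasp_force: 0.0
```

>>> move_arm --plan '[{"dp": [0.001,0,0],"delta_rot": [0,0,0],"jaw": -1},{"dp": [0.001,0,0],"delta_rot": [0,0,0],"jaw": -1}]'

```text
time: 10.35
tcp_pos: [0.5715, 0.1338, 0.0988]
tool_rot: [180.0, -8.1, 79.5]
wrist_force: [-0.5, -0.3, -0.1]
finger_gap: 0.0003
grasp_force: 0.2
```

>>> move_arm --plan '[{"dp": [0.001,0,0],"delta_rot": [0,0,0],"jaw": -1},{"dp": [0.001,0,0],"delta_rot": [0,0,0],"jaw": -1}]'

```text
time: 10.6
tcp_pos: [0.5719, 0.1356, 0.099]
tool_rot: [180.0, -8.1, 79.5]
wrist_force: [0.1, -0.6, 0.2]
finger_gap: 0.0001
grasp_force: 0.3
```

```bash
python3 -c "
from h import *
rel((0,125,5)); snap('a5')"
```

```text
t 10.6 gutter mm [  0.7 128.2   5.2] rotvec(tool) [ 0.0006 -0.0009 -0.0007] F gutter [ 0.2 -0.5  0.3] gap 0.0001 q [-10.  47.  -6. 106.  -8.  24. -18.]
aligned-tool dp mm (x=gy,y=gx,z=-gz) -3.2 -0.7 0.2
```

View pics/a5.png

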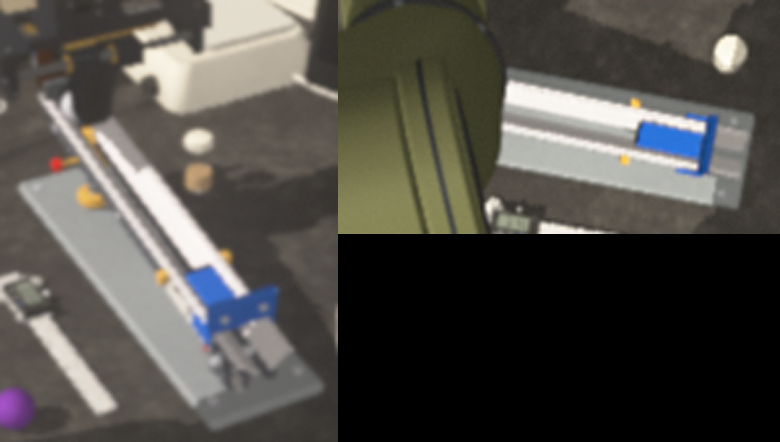

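The ball is at scene crop (65,103), close to the stop. I'll keep going in 1 mm steps until the stop is felt.

>>> move_arm --plan '[{"dp": [0.001,0,0],"delta_rot": [0,0,0],"jaw": -1},{"dp": [0.001,0,0],"delta_rot": [0,0,0],"jaw": -1}]'

```text
time: 10.95
tcp_pos: [0.5723, 0.1377, 0.0994]
tool_rot: [180.0, -8.1, 79.5]
wrist_force: [-0.8, -0.8, 0.2]
finger_gap: 0.0008
grasp_force: 0.3
```

>>> move_arm --plan '[{"dp": [0.001,0,0],"delta_rot": [0,0,0],"jaw": -1}]'

```text
time: 11.08
tcp_pos: [0.5724, 0.1388, 0.0995]
tool_rot: [180.0, -8.1, 79.5]
wrist_force: [0.3, -1.0, 1.3]
finger_gap: 0.0003
grasp_force: 0.3
```

>>> move_arm --plan '[{"dp": [0.001,0,0],"delta_rot": [0,0,0],"jaw": -1}]'

```text
time: 11.2
tcp_pos: [0.5726, 0.1398, 0.0996]
tool_rot: [180.0, -8.1, 79.5]
wrist_force: [-0.2, -0.4, 0.3]
finger_gap: 0.0004
grasp_force: 0.3
```

>>> move_arm --plan '[{"dp": [0.001,0,0],"delta_rot": [0,0,0],"jaw": -1},{"dp": [0.001,0,0],"delta_rot": [0,0,0],"jaw": -1}]'

```text
time: 11.45
tcp_pos: [0.5727, 0.1404, 0.0997]
tool_rot: [-180.0, -8.0, 79.4]
wrist_force: [-1.5, -4.5, 0.0]
finger_gap: 0.0005
grasp_force: 2.2
```

>>> move_arm --plan '[{"dp": [0.001,0,0],"delta_rot": [0,0,0],"jaw": -1}]'

```text
time: 11.58
tcp_pos: [0.5727, 0.1406, 0.0997]
tool_rot: [-180.0, -7.9, 79.4]
wrist_force: [-1.3, -5.9, -0.5]
finger_gap: 0.0007
grasp_force: 3.2
```

>>> move_arm --plan '[{"dp": [0.001,0,0],"delta_rot": [0,0,0],"jaw": -1}]'

```text
time: 11.7
tcp_pos: [0.5727, 0.1407, 0.0997]
tool_rot: [-180.0, -7.9, 79.4]
wrist_force: [-1.3, -8.2, 0.5]
finger_gap: 0.0005
grasp_force: 3.9
```

The stop is felt at about 8 N. I'll back off slowly so the ball settles on the catch, then look.

>>> move_arm --plan '[{"dp": [-0.003,0,0],"delta_rot": [0,0,0],"jaw": -1},{"dp": [-0.002,0,0],"delta_rot": [0,0,0],"jaw": -1},{"dp": [-0.002,0,0],"delta_rot": [0,0,0],"jaw": -1},{"dp": [-0.002,0,0],"delta_rot": [0,0,0],"jaw": -1},{"dp": [-0.002,0,0],"delta_rot": [0,0,0],"jaw": -1},{"dp": [-0.002,0,0],"delta_rot": [0,0,0],"jaw": -1},{"dp": [-0.003,0,0],"delta_rot": [0,0,0],"jaw": -1},{"dp": [-0.004,0,0],"delta_rot": [0,0,0],"jaw": -1},{"dp": [-0.005,0,0],"delta_rot": [0,0,0],"jaw": -1},{"dp": [-0.006,0,0],"delta_rot": [0,0,0],"jaw": -1},{"dp": [-0.007,0,0],"delta_rot": [0,0,0],"jaw": -1},{"dp": [0,0,0],"delta_rot": [0,0,0],"jaw": -1}]'

```text
time: 13.2
tcp_pos: [0.5663, 0.1055, 0.0947]
tool_rot: [180.0, -8.1, 79.4]
wrist_force: [0.4, 0.2, 0.7]
finger_gap: 0.0008
grasp_force: 0.0
```

```bash
python3 -c "
from h import *
rel((0,-175,60)); snap('a6')"
```

```text
t 13.2 gutter mm [ 0.7 97.3  5.2] rotvec(tool) [ 0.0004 -0.0005 -0.0018] F gutter [0.3 0.3 0.6] gap 0.0008 q [ -7.  47.  -7. 108.  -7.  23. -16.]
aligned-tool dp mm (x=gy,y=gx,z=-gz) -272.3 -0.7 -54.8
```

View pics/a6.png

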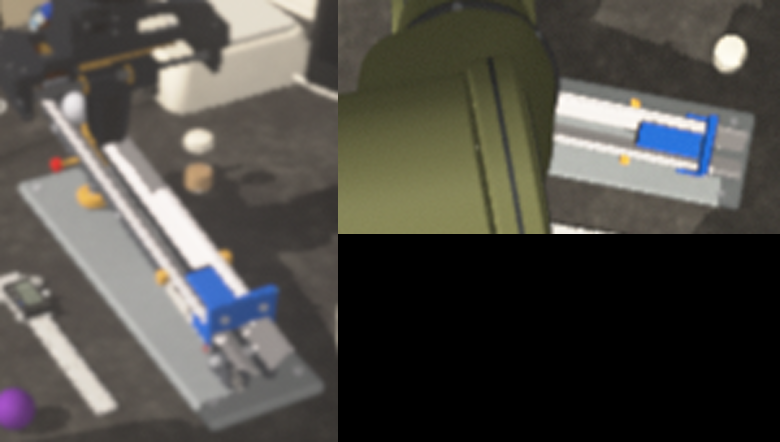

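The steel ball stays at the top behind the catch (scene crop 73,105), with the fingers clear of it. Next I'll lift, go behind the sled plate and lower.

>>> move_arm --plan '[{"dp": [0,0,-0.025],"delta_rot": [0,0,0],"jaw": -1},{"dp": [0,0,-0.03],"delta_rot": [0,0,0],"jaw": -1},{"dp": [-0.038,0,0],"delta_rot": [0,0,0],"jaw": -1},{"dp": [-0.039,0,0],"delta_rot": [0,0,0],"jaw": -1},{"dp": [-0.039,0,0],"delta_rot": [0,0,0],"jaw": -1},{"dp": [-0.039,0,0],"delta_rot": [0,0,0],"jaw": -1},{"dp": [-0.039,0,0],"delta_rot": [0,0,0],"jaw": -1},{"dp": [-0.039,0,0],"delta_rot": [0,0,0],"jaw": -1},{"dp": [-0.039,0,0],"delta_rot": [0,0,0],"jaw": -1},{"dp": [0,0,0],"delta_rot": [0,0,0],"jaw": -1},{"dp": [0,0,0],"delta_rot": [0,0,0],"jaw": -1}]'

```text
time: 14.68
tcp_pos: [0.5163, -0.1648, 0.1111]
tool_rot: [180.0, -8.1, 79.5]
wrist_force: [0.3, 0.3, 0.2]
finger_gap: 0.0005
grasp_force: 0.0
```

```bash
python3 - <<'E'
from h import *
rel((0,-175,9))
# ball and sled plate pixels: expected vs seen
g=np.load("g.npz")
d=get_image("scene"); f=d["frame"]
e=proj(d,g["o"]+g["R"]@np.array([0,.147,.004])); print("held ball expected px",e, "start ball",proj(d,g["o"]+g["R"]@np.array([0,-.0555,.004])))
x,y=e.round().astype(int); roi=f[y-14:y+15,x-14:x+15]
print(cv2.cvtColor(roi,cv2.COLOR_BGR2GRAY)[::2,::2])
E
```

```text
t 14.68 gutter mm [   0.7 -172.6   59.8] rotvec(tool) [ 0.0007 -0.0022  0.0004] F gutter [0.2 0.4 0.2] gap 0.0005 q [ 24.  45. -11. 109.  -1.  27.   7.]
aligned-tool dp mm (x=gy,y=gx,z=-gz) -2.4 -0.7 50.8
held ball expected px [245.26780174 151.85047532] start ball [286.73088572 207.30033589]
[[ 61  59  57  58  62  71  77  87  93  82  71  70  69  68  71]
 [ 66  74  80  89  91  92  89  84  81  77  71  70  69  69  70]
 [ 85  95  88  84  78  69  70  78  79  77  71  70  71  71  72]
 [ 91  83  77  73  63  81 127 136 119 104  90  82  85  85  85]
 [139  87  78  72  90 180 222 211 180 152 158 104  90  91  91]
 [169 153 118  85 163 233 234 219 187 151 158 137  93  90  90]
 [145 212 192 122 193 233 229 215 179 148 137 141 112  89  89]
 [ 99 170 218 174 188 221 214 194 165 143 136 148 139 105  86]
 [ 90 106 189 215 180 192 186 167 147 136 138 153 169 177 108]
 [ 95  93 134 216 203 159 145 135 134 135 149 162 220 233 173]
 [ 94  97 141 170 217 184 125 112 161 160 160 216 246 244 224]
 [ 84  87 120 128 188 218 168 124 169 188 192 241 248 248 244]
 [ 81  79  82  98 127 199 208 145 142 175 188 242 248 248 248]
 [ 74  76  77  86 103 149 217 207 148 146 156 213 246 248 248]
 [ 77  79  79  81  91 113 163 218 176 130 114 130 234 248 248]]
```

The ball is held, near scene pixel (245,150). Lowering behind the plate.

>>> move_arm --plan '[{"dp": [-0.004,-0.001,0.02],"delta_rot": [0,0,0],"jaw": -1},{"dp": [0,0,0.02],"delta_rot": [0,0,0],"jaw": -1},{"dp": [0,0,0.01],"delta_rot": [0,0,0],"jaw": -1},{"dp": [0,0,0],"delta_rot": [0,0,0],"jaw": -1},{"dp": [0.006,0,0],"delta_rot": [0,0,0],"jaw": -1},{"dp": [0.006,0,0],"delta_rot": [0,0,0],"jaw": -1},{"dp": [0.006,0,0],"delta_rot": [0,0,0],"jaw": -1},{"dp": [0.006,0,0],"delta_rot": [0,0,0],"jaw": -1},{"dp": [0.005,0,0],"delta_rot": [0,0,0],"jaw": -1},{"dp": [0.005,0,0],"delta_rot": [0,0,0],"jaw": -1}]'

```text
time: 15.98
tcp_pos: [0.5215, -0.1303, 0.0657]
tool_rot: [180.0, -8.0, 79.4]
wrist_force: [-0.3, -3.8, -0.5]
finger_gap: 0.0004
grasp_force: 1.4
```

```bash
python3 -c "
from h import *
rel((0,-102,9))"
```

```text
t 15.97 gutter mm [  -0.4 -144.4    9.9] rotvec(tool) [ 0.0008  0.0002 -0.0013] F gutter [ 0.3 -3.8  0.1] gap 0.0004 q [ 20.  49. -10. 111.  -1.  20.   4.]
aligned-tool dp mm (x=gy,y=gx,z=-gz) 42.4 0.4 0.9
```

In contact, at about the sled's friction. Pushing it home.

>>> move_arm --plan '[{"dp": [0.004,0,0],"delta_rot": [0,0,0],"jaw": -1},{"dp": [0.005,0,0],"delta_rot": [0,0,0],"jaw": -1},{"dp": [0.005,0,0],"delta_rot": [0,0,0],"jaw": -1},{"dp": [0.005,0,0],"delta_rot": [0,0,0],"jaw": -1},{"dp": [0.004,0,0],"delta_rot": [0,0,0],"jaw": -1},{"dp": [0.004,0,0],"delta_rot": [0,0,0],"jaw": -1},{"dp": [0.003,0,0],"delta_rot": [0,0,0],"jaw": -1}]'

```text
time: 16.85
tcp_pos: [0.5271, -0.1, 0.07]
tool_rot: [180.0, -8.1, 79.5]
wrist_force: [-0.3, -2.5, 1.9]
finger_gap: 0.0005
grasp_force: 1.3
```

>>> move_arm --plan '[{"dp": [0.003,0,0],"delta_rot": [0,0,0],"jaw": -1},{"dp": [0.002,0,0],"delta_rot": [0,0,0],"jaw": -1}]'

```text
time: 17.1
tcp_pos: [0.5279, -0.0953, 0.0707]
tool_rot: [180.0, -8.1, 79.5]
wrist_force: [-1.3, -3.2, 1.7]
finger_gap: 0.0003
grasp_force: 1.3
```

>>> move_arm --plan '[{"dp": [0.002,0,0],"delta_rot": [0,0,0],"jaw": -1},{"dp": [0.002,0,0],"delta_rot": [0,0,0],"jaw": -1}]'

```text
time: 17.35
tcp_pos: [0.5286, -0.0915, 0.0712]
tool_rot: [180.0, -8.1, 79.5]
wrist_force: [-0.9, -3.4, 1.5]
finger_gap: 0.0008
grasp_force: 1.3
```

```bash
python3 -c "
from h import *
rel((0,-102,9))"
```

```text
t 17.35 gutter mm [  -0.5 -104.5    9.9] rotvec(tool) [ 0.0004 -0.0011 -0.0005] F gutter [-0.3 -3.3  2. ] gap 0.0008 q [ 16.  49. -10. 112.  -3.  20.   1.]
aligned-tool dp mm (x=gy,y=gx,z=-gz) 2.5 0.5 0.9
```

>>> move_arm --plan '[{"dp": [0.0015,0,0],"delta_rot": [0,0,0],"jaw": -1},{"dp": [0.0015,0,0],"delta_rot": [0,0,0],"jaw": -1}]'

```text
time: 17.6
tcp_pos: [0.5287, -0.0911, 0.0713]
tool_rot: [180.0, -7.9, 79.4]
wrist_force: [-3.1, -10.3, 0.5]
finger_gap: 0.0003
grasp_force: 4.7
```

>>> move_arm --plan '[{"dp": [0.0015,0,0],"delta_rot": [0,0,0],"jaw": -1},{"dp": [0.0015,0,0],"delta_rot": [0,0,0],"jaw": -1}]'

```text
time: 17.85
tcp_pos: [0.5287, -0.091, 0.0714]
tool_rot: [180.0, -7.7, 79.2]
wrist_force: [-2.3, -14.4, -0.2]
finger_gap: 0.0004
grasp_force: 7.4
```

>>> move_arm --plan '[{"dp": [0.001,0,0],"delta_rot": [0,0,0],"jaw": -1},{"dp": [0.001,0,0],"delta_rot": [0,0,0],"jaw": -1}]'

```text
time: 18.1
tcp_pos: [0.5286, -0.091, 0.0715]
tool_rot: [-180.0, -7.6, 79.1]
wrist_force: [-3.2, -16.9, -3.1]
finger_gap: 0.0008
grasp_force: 8.8
```

The sled hit a solid stop after about 40 mm of travel, which matches the fitted sled offset. I'll back off, lift and check.

>>> move_arm --plan '[{"dp": [-0.008,0,0],"delta_rot": [0,0,0],"jaw": -1},{"dp": [-0.01,0,0],"delta_rot": [0,0,0],"jaw": -1},{"dp": [-0.015,0,0],"delta_rot": [0,0,0],"jaw": -1},{"dp": [-0.005,0,-0.03],"delta_rot": [0,0,0],"jaw": -1},{"dp": [-0.03,0,-0.03],"delta_rot": [0,0,0],"jaw": -1},{"dp": [-0.03,0,-0.03],"delta_rot": [0,0,0],"jaw": -1},{"dp": [0,0,0],"delta_rot": [0,0,0],"jaw": -1},{"dp": [0,0,0],"delta_rot": [0,0,0],"jaw": -1}]'

```text
time: 19.1
tcp_pos: [0.5099, -0.1909, 0.1474]
tool_rot: [-180.0, -8.2, 79.5]
wrist_force: [-0.3, -0.1, -0.5]
finger_gap: 0.0001
grasp_force: 0.0
```

```bash
python3 - <<'E'
from h import *
rel()
g=np.load("g.npz"); P=lambda d,*v:proj(d,g["o"]+g["R"]@np.array(v)/1e3)
d=get_image("scene"); f=d["frame"]
x,y=P(d,0,147,4).round().astype(int)
print(cv2.cvtColor(f[y-14:y+15,x-14:x+15],cv2.COLOR_BGR2GRAY)[4:20:2,::2])
h=cv2.cvtColor(f,cv2.COLOR_BGR2HSV); m=cv2.inRange(h,(105,150,60),(122,255,255)); m[:160]=0;m[270:]=0;m[:,:240]=0;m[:,345:]=0
h0=cv2.cvtColor(cv2.imread("pics/scene0.png"),cv2.COLOR_BGR2HSV); m0=cv2.inRange(h0,(105,150,60),(122,255,255));m0[:160]=0;m0[270:]=0;m0[:,:240]=0;m0[:,345:]=0
for n,k in(("start",m0),("now",m)): yy,xx=np.nonzero(k); print(n,len(xx),xx.mean(),yy.mean(),xx.max(),yy.max())
print("expected shift for 40mm",P(d,0,-100,13)-P(d,0,-140,13))
E
```

```text
t 19.1 gutter mm [  -0.9 -194.1   99.4] rotvec(tool) [-0.     -0.0024 -0.0001] F gutter [-0.3 -0.3 -0.5] gap 0.0001 q [ 27.  42. -12. 107.  -1.  33.   9.]
[[ 83  95  87  84  77  69  70  78  79  76  72  72  71  71  73]
 [ 90  84  77  73  62  82 127 136 118 105  91  83  86  86  86]
 [139  88  78  72  90 181 222 212 180 152 158 104  91  91  90]
 [170 153 118  85 163 234 234 219 186 151 158 138  94  89  91]
 [145 212 193 121 194 233 229 214 180 148 137 142 112  90  90]
 [ 98 170 218 173 188 221 214 194 164 143 136 149 139 105  87]
 [ 90 106 189 215 178 192 186 167 148 135 139 152 169 177 109]
 [ 95  94 134 215 203 158 144 135 134 136 148 162 221 233 174]]
start 315 302.81904761904764 225.53968253968253 320 238
now 270 290.0407407407407 210.3148148148148 309 224
expected shift for 40mm [-10.03610176 -13.32267343]
```

The ball hasn't moved since it was caught, the sled has shifted by about the 40 mm expected, and the arm is clear. Handing in.

```bash
python3 -c "
from rig import *
print(close_job())"
```

```text
the job is handed in; nothing more can be done
None
```

I handed the job in at about 19 s: the steel ball is held between the catch and the end stop, the blue sled is pushed up against its zero stops, and the arm is clear. I touched nothing else on the bench, and the hand-in gave no verdict.

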